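# Show which ink goes where on the printer

### The job

The printer is low on magenta: show the colleague watching the camera what to refill. With the fingertips push the printer's sliding tank cover fully open, then point straight down at the cap of the magenta bottle for about two seconds, a finger's breadth or two above it, and then point in the same way at the magenta filler port and finish still pointing there. Touch neither what you point at nor any other bottle or loose desk thing, and keep well above the other bottles so that nobody takes the wrong one.

Things in the scene. Friction and masses are not known exactly. Their poses are not given: they have to be found in the camera images.
- printer: White and grey ink-tank printer, fixed, to the robot's right. Origin: centre of its underside; x points from its front to its back, away from the robot, y to its left, z up. Body x -173 to 173 mm, y -186 to 86, top at 180; output tray in front to x -250 at 51 high. White tank strip on its left: x -180 to 180, y 85 to 185, flat top at z 140, four filler ports in a row along x under the cover.
- tank_cover (a joint): Sliding tank cover, m: 0 = shut over the ports, 0.16 = fully open (stop); grows along the printer's +x, away from the robot. Starts up to 0.035 open. Resists with about 2 N, no spring, stays where left. A blue-grey slab 160 mm long (x), 92 wide (y), 18 thick, 3 to 21 mm above the tank top (143 to 161 above the table): too wide to grasp, push its near end face.
- cover_edge (a point): Centre of the cover's near end face (orange, 92 mm wide, 18 high, facing the robot), 152 mm above the table, 12 above the tank top; moves with the cover. Axes as the printer's: push along +x. In the printer's frame: x = -155 mm plus the joint value, y = 135. The tank top goes on flat for at least 25 mm in front of the face.
- port_magenta: Magenta filler port: flat magenta disc 28 mm across with a dark dot 10 wide, second in the row from the robot's side (black, magenta, cyan, yellow; 37 mm apart). Origin: centre of its top face, 142 mm above the table, 2 above the tank top; z up. Fixed in the printer's frame at x -93, y 135, z 142 mm. Hidden by the cover until that is open.
- ink_magenta: Magenta ink bottle standing loose on the table: magenta body 44 mm across with a white label band, magenta screw cap 28 mm across; 120 mm tall, 45 to 120 g. Origin: centre of its underside, z up; the flat cap top is 120 mm above it. Bottles stand at least 75 mm apart (centres) in any order.
- ink_cyan: Cyan ink bottle standing loose on the table: cyan body 44 mm across with a white label band, cyan screw cap 28 mm across; 120 mm tall, 45 to 120 g. Origin: centre of its underside, z up; the flat cap top is 120 mm above it. Bottles stand at least 75 mm apart (centres) in any order.
- ink_yellow: Yellow ink bottle standing loose on the table: yellow body 44 mm across with a white label band, yellow screw cap 28 mm across; 120 mm tall, 45 to 120 g. Origin: centre of its underside, z up; the flat cap top is 120 mm above it. Bottles stand at least 75 mm apart (centres) in any order.
- ink_black: Black ink bottle standing loose on the table: black body 44 mm across with a white label band, black screw cap 28 mm across; 120 mm tall, 45 to 120 g. Origin: centre of its underside, z up; the flat cap top is 120 mm above it. Bottles stand at least 75 mm apart (centres) in any order.
- mug: White mug with handle, loose, 80 mm across, 92 mm tall. Origin: centre of its underside. A bystander.
- stapler: Red and grey stapler lying loose, 130 x 34 x 42 mm, long axis x. Origin: centre of its underside. A bystander.
- pen_cup: Dark steel pen cup, loose, 72 mm across, 95 mm tall, pens up to 155 mm. Origin: centre of its underside. A bystander.
Mind the look-alikes: they are no part of the job. What is meant by the ink_cyan is not blue or purple, and is the smaller of those in its own colour.

How it is judged:
By the outcome, as a careful person would: the job done as asked, in the order asked, and still so for the second after the job is handed in, with the robot touching nothing.
It also fails if it takes over 54 s, if anything falls off the work surface, if the arm or the gripper's body presses on something with over 40 N, if the wrist force passes 120 N, or if a joint passes its speed limit or range.

### The arm

A 6-joint arm with a two-finger parallel gripper is mounted at the origin on the work surface. World frame = base frame: x ahead of the robot, y to its left, z up, the work surface at z = 0. Lengths are in m, angles in rad, forces in N, time in s.
With the tool pointing down it reaches from about 0.3 to 0.875 m from the base axis. Payload 4.2 kg.
Tool frame: the origin (TCP) lies between the finger pads, 19 mm behind the fingertips; this is the grasp point; z points along the fingers, y is the line along which they close (so a half turn about z gives the same grasp; the last joint's range is limited). The gripper opens to 85 mm and grips with 20 to 120 N. Pads are 22 mm wide; open, the fingers measure 114 mm over their backs; the gripper's body (76 mm by 85 mm) begins 54 mm behind the grasp point. The pads swing forward as they close: fully open they stand 13 mm farther back than shut.
Start: joints at [1.308, 0.32, 1.565, -0, 1.257, -0.02], TCP at [0.138, 0.558, 0.25] pointing down, gripper open.
Joint ranges: [-3.11, 3.11], [-0.84, 2.01], [0.21, 2.61], [-1.34, 4.49], [0.05, 2.63], [-2.56, 2.56]. Speed limits (rad/s): [2.57, 2.57, 3.14, 3.14, 3.14, 3.14].

### API

Orientations are given as [roll, pitch, yaw] about the fixed x, y, z axes, in that order (R = Rz(yaw) Ry(pitch) Rx(roll)).
In Python, from station import bot, cams gives the robot as it stands. The module is installed in compiled form; this text tells all that it offers.
- The arm moves only by the tool jog_arm, never from a script. Its arguments are lists of equal length, an entry for each row: "linear": the shift along the world's x, y, z in units of 25 mm (1.0 is 25 mm), a list of three; "rot": the turn, a rotation vector about the world's x, y, z in units of 5 degrees (1.0 is 5 degrees), a list of three; "fingers": the closure, from 0 (fully open) to 1 (shut). In form: {"linear": [[tx, ty, tz], ...], "rot": [[ax, ay, az], ...], "fingers": [fingers, ...]}. A call has 1 to 12 rows; each row is the pose to reach, as a shift and turn from the pose commanded when the call began; what a row does not reach only later rows make up. A row lasts 1/12 s, in which the tool goes at most 41.7 mm and 7.16 degrees, less where a joint would pass 70% of its speed; a pose out of reach is approached as far as the arm can. A call with a gripper value outside its range is refused whole. The fingers move at their own pace and stop on an object; "grip_force" is the grip in N (left out, the last holds). Time passes only in rows, so rows that repeat a pose let the fingers close. It gives the time, the measured TCP pose, the force, the opening and the grip force at its end, in the units of the state.
- bot.get_state(): the state, without advancing time (a new reading comes with each control period).
- cams.read_camera(name): name is "scene" or "top"; returns a dict with "image" (400x640x3 uint8, red, green, blue), "camera_matrix" (3x3 intrinsics, pixels), "world_from_camera" (4x4, takes a point from camera to world coordinates). Camera axes: x right, y up, looking along -z (the intrinsics and any distortion apply to the point x, -y, -z); pixel columns grow to the right and rows downward; lengths in m; the calibration is good to about 2 mm. A picture is of the moment at which its call begins. There is no depth.
- bot.job_done(): hands the job in; it is judged then, once.
The state is a dict: "time": time; "joint_positions": joint angles; "joint_velocities": joint speeds; "joint_efforts": joint torques, N m; "tool_pos": TCP position; "ee_rot": TCP orientation; "force": force on the tool from outside, world axes, zero at the start; "torque": the same for the moment, N m; "width": finger opening in m; "gripper_force": force on a finger pad.
Only numpy, scipy, OpenCV 4.12 (cv2) and the standard library are available. Lean on these libraries where they do the work, as an engineer would, in place of code of your own. Each camera call takes 0.05 s, during which the arm holds its last target. There are 200 camera calls.

## Working session

There is one attempt and no reset: what is moved stays moved. The work goes in short steps, Python scripts to look and compute and a tool call to move; the robot and the scene stay as the last step left them, time stands still between calls to the robot, and variables do not carry over. Pictures are saved under pics/ and viewed, at most 10 in all, crops included, and the job is handed in when it is done.

Besides the shell and the picture viewer there is one more tool, called by a JSON object that holds its "method" and its "body", one argument or row to a line. jog_arm: Moves the arm, as the interface text tells. Its arguments: {"type":"object","properties":{"linear":{"type":"array"},"rot":{"type":"array"},"fingers":{"type":"array"},"grip_force":{"type":"number"}},"required":["linear","rot","fingers"]}

```bash
mkdir -p pics; ls; python3 - <<'E'
from station import bot,cams
import cv2,numpy as np
s=bot.get_state();print(s)
for n in("scene","top"):
    c=cams.read_camera(n);print(n,c["camera_matrix"],c["world_from_camera"].round(4).tolist(),[k for k in c])
    cv2.imwrite(f"pics/{n}0.png",c["image"][:,:,::-1])
E
```

```text
pics
{'time': 0.0, 'joint_positions': array([ 1.30800556e+00,  3.20297270e-01,  1.56569182e+00,  2.99237236e-05,
        1.25739597e+00, -1.99870289e-02]), 'joint_velocities': array([ 8.32437746e-04, -4.54622573e-04,  2.34167868e-03,  1.43303613e-05,
       -3.03586327e-04, -6.23468774e-04]), 'joint_efforts': array([ 7.82683237e-04, -4.15547919e+01, -2.34147710e+01,  6.45371415e-05,
        8.56351457e-03, -8.55329461e-06]), 'tool_pos': array([0.13811146, 0.55770422, 0.24917418]), 'ee_rot': array([-3.13980118e+00, -6.42663248e-05,  2.89877961e+00]), 'force': array([-0.07795931,  0.82978884, -0.13793241]), 'torque': array([-0.0376012 , -0.05171664, -0.03116579]), 'gripper_force': 0.0, 'width': 0.08561354890980881}
scene [[511.46901374   0.         324.22820741]
 [  0.         511.46901374 211.15157888]
 [  0.           0.           1.        ]] [[0.5144, -0.6899, 0.5094, 1.215], [0.8575, 0.407, -0.3148, -0.4237], [0.0098, 0.5987, 0.8009, 1.1338], [0.0, 0.0, 0.0, 1.0]] ['image', 'camera_matrix', 'world_from_camera']
top [[394.37686607   0.         317.06390979]
 [  0.         394.37686607 202.83499523]
 [  0.           0.           1.        ]] [[0.0201, 0.9846, -0.1737, 0.3228], [-0.9998, 0.0205, 0.0009, -0.0358], [0.0045, 0.1736, 0.9848, 1.3396], [0.0, 0.0, 0.0, 1.0]] ['image', 'camera_matrix', 'world_from_camera']
```

View pics/scene0.png

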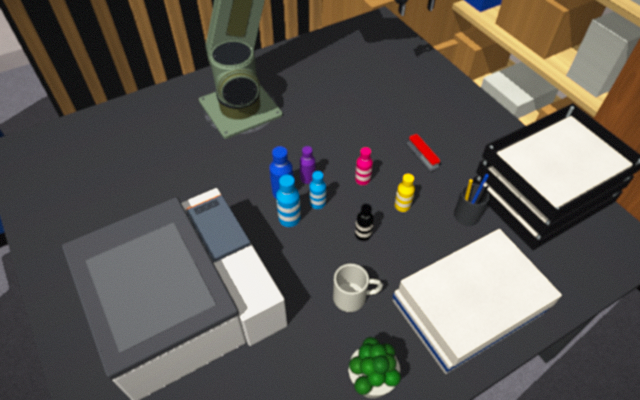

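View pics/top0.png

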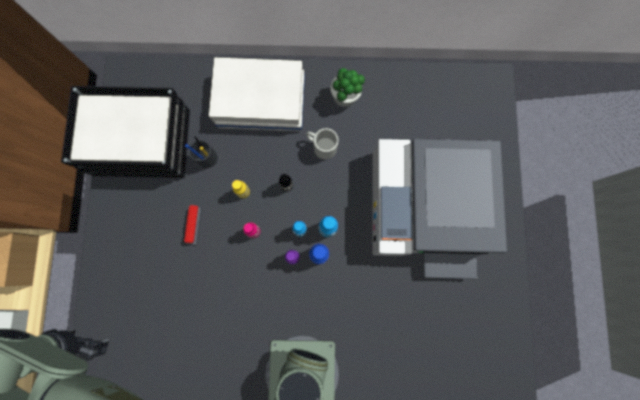

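Magenta candidates: the magenta bottle at scene (364,166) / top (251,230), and the purple bottle at scene (307,165) / top (292,257). I choose the pink-magenta one because it has the white label bands. The cover's orange edge is at scene (203,202) / top (396,238). I'll measure both and check them in one close crop.

```bash
cat > h.py <<'E'
import numpy as np,cv2
from station import bot,cams
def ray(c,uv):
    K=c["camera_matrix"];T=c["world_from_camera"]
    d=np.linalg.inv(K)@np.array([uv[0],uv[1],1.]);d=T[:3,:3]@np.array([d[0],-d[1],-d[2]])
    return T[:3,3],d/np.linalg.norm(d)
def plane(c,uv,z):
    o,d=ray(c,uv);return o+d*(z-o[2])/d[2]
def tri(c1,u1,c2,u2):
    (o1,d1),(o2,d2)=ray(c1,u1),ray(c2,u2)
    s=np.linalg.lstsq(np.c_[d1,-d2],o2-o1,rcond=None)[0]
    a,b=o1+s[0]*d1,o2+s[1]*d2
    return (a+b)/2,np.linalg.norm(a-b)
def proj(c,p):
    T=c["world_from_camera"];q=T[:3,:3].T@(np.asarray(p)-T[:3,3]);v=c["camera_matrix"]@np.array([q[0],-q[1],-q[2]]);return v[:2]/v[2]
def blobs(c,lo,hi,amin=15):
    m=cv2.inRange(cv2.cvtColor(c["image"],cv2.COLOR_RGB2HSV),lo,hi)
    n,l,s,ce=cv2.connectedComponentsWithStats(m)
    return m,[(ce[i].round(1).tolist(),s[i].tolist()) for i in range(1,n) if s[i,4]>=amin]
E
python3 - <<'E'
from h import *
S=cams.read_camera("scene");T=cams.read_camera("top")
for n,c in(("S",S),("T",T)):
    print(n,"mag",blobs(c,(160,120,80),(174,255,255))[1]);
    print(n,"or",blobs(c,(5,50,60),(18,255,255),8)[1])
a=cv2.resize(S["image"][175:345,170:330],None,fx=3,fy=3,interpolation=2) # 480x510
a2=cv2.resize(S["image"][135:195,330:400],None,fx=4,fy=4,interpolation=2)
b=cv2.resize(T["image"][130:265,360:430],None,fx=3.7,fy=3.7,interpolation=2)
W=np.zeros((600,800,3),np.uint8);W[:510,:480]=a[:600];W[:b.shape[0],485:485+b.shape[1]]=b
W[:240//2*1,0:0]=0
s=cv2.resize(S["image"][140:190,340:390],(90,90));W[510:600,:90]=s
s=cv2.resize(T["image"][210:250,230:270],(90,90));W[510:600,100:190]=s
cv2.imwrite("pics/crop1.png",W[:,:,::-1])
E
```

```text
S mag [([364.4, 159.2], [356, 146, 17, 25, 321]), ([362.9, 174.3], [355, 171, 16, 7, 51]), ([361.8, 181.9], [355, 178, 15, 8, 72])]
S or [([39.8, 55.0], [4, 0, 72, 116, 1758]), ([78.3, 49.7], [49, 0, 58, 105, 1494]), ([114.3, 44.9], [91, 0, 47, 95, 1312]), ([147.9, 40.0], [128, 0, 39, 85, 1215]), ([179.6, 35.6], [163, 0, 32, 75, 1088]), ([204.5, 14.2], [197, 0, 15, 41, 368]), ([266.1, 25.9], [259, 0, 15, 49, 532]), ([290.5, 18.4], [283, 0, 15, 40, 529]), ([425.2, 30.2], [309, 0, 212, 84, 6215]), ([472.1, 6.8], [463, 0, 19, 13, 21]), ([548.4, 22.4], [496, 0, 115, 59, 4387]), ([488.5, 8.9], [483, 7, 12, 5, 12]), ([614.5, 103.3], [535, 38, 105, 116, 3247]), ([631.1, 196.9], [616, 170, 24, 52, 687]), ([202.9, 201.5], [186, 194, 36, 16, 81])]
T mag [([250.5, 229.1], [243, 222, 17, 15, 186])]
T or [([15.5, 2.9], [12, 0, 9, 8, 13]), ([47.8, 32.0], [36, 21, 24, 22, 37]), ([30.6, 156.2], [0, 57, 76, 175, 9517]), ([16.7, 258.4], [0, 231, 39, 56, 1811]), ([397.5, 238.8], [382, 238, 30, 3, 73])]
```

View pics/crop1.png

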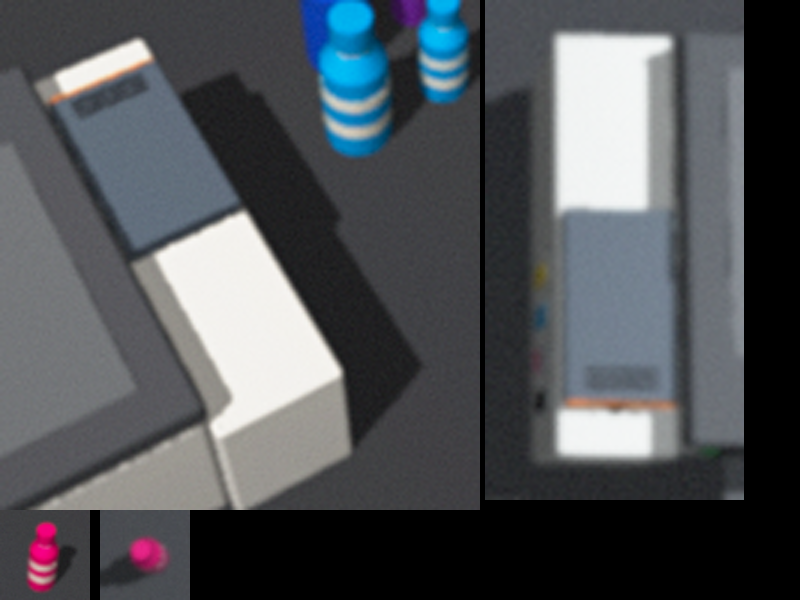

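The crop confirms the magenta bottle and shows the cover with its orange near edge and the white tank top on both sides of it. Tank top corners are at scene (217,188) and (284,299), and at top (379,254) and (379,139).

```bash
python3 - <<'E'
from h import *
S=cams.read_camera("scene");T=cams.read_camera("top")
nl=tri(S,(217.3,187.7),T,(378.9,253.8));fl=tri(S,(284.3,299.3),T,(378.9,139.5))
print("near-left",nl,"far-left",fl, "tri at z.14 top", plane(T,(378.9,253.8),.14),plane(T,(378.9,139.5),.14), plane(S,(217.3,187.7),.14),plane(S,(284.3,299.3),.14))
print("orange tri",tri(S,(202.9,201.5),T,(397.5,238.8)),plane(S,(202.9,201.5),.161),plane(T,(397.5,238.8),.152))
# left edge fit in top image: bright mask
m=cv2.inRange(T["image"],(190,190,185),(255,255,255))
pts=np.array([[np.flatnonzero(m[r,365:400])[0]+364.5,r] for r in list(range(143,182))+list(range(243,251))])
W=np.array([plane(T,p,.14) for p in pts]);k=np.polyfit(W[:,0],W[:,1],1);print("left edge yaw deg",np.degrees(np.arctan(k[0])),"y at x.4",np.polyval(k,.4), np.std(W[:,1]-np.polyval(k,W[:,0])))
col=[np.flatnonzero(m[130:200,c])for c in range(384,404)]
print("far row",[a[0]+130-.5 for a in col if len(a)],"near row",[np.flatnonzero(m[240:262,c])[[0,-1]]+240 for c in range(384,404,4)])
# cap: top blob of magenta scene: rows <~158
mm,_=blobs(S,(160,120,80),(174,255,255));r=[(y,np.flatnonzero(mm[y,350:380])[[0,-1]]+350) for y in range(146,172)]
print(r)
mm,_=blobs(T,(160,120,80),(174,255,255));print([(y,np.flatnonzero(mm[y,235:270])[[0,-1]]+235) for y in range(222,237)])
E
```

```text
near-left (array([ 0.38223102, -0.22646727,  0.13840865]), np.float64(0.0014491301203442947)) far-left (array([ 0.74259003, -0.22903766,  0.14138805]), np.float64(0.00048593809300050817)) tri at z.14 top [ 0.38188779 -0.22689478  0.14      ] [ 0.74298048 -0.22948504  0.14      ] [ 0.38390882 -0.22613588  0.14      ] [ 0.74202703 -0.22854256  0.14      ]
orange tri (array([ 0.42630968, -0.27836404,  0.16477376]), np.float64(0.0007419761167509821)) [ 0.42342146 -0.27746496  0.161     ] [ 0.42730438 -0.2813577   0.152     ]
left edge yaw deg -0.11561126307122246 y at x.4 -0.2293830930955106 0.0011649263159834483
far row [np.float64(139.5), np.float64(139.5), np.float64(139.5), np.float64(139.5), np.float64(139.5), np.float64(139.5), np.float64(139.5), np.float64(139.5), np.float64(139.5), np.float64(139.5), np.float64(139.5), np.float64(139.5), np.float64(139.5), np.float64(139.5), np.float64(139.5), np.float64(139.5), np.float64(139.5), np.float64(139.5), np.float64(139.5), np.float64(139.5)] near row [array([241, 252]), array([241, 252]), array([241, 252]), array([242, 252]), array([2
[... 378 characters left out ...]
60, array([356, 372])), (161, array([356, 372])), (162, array([356, 372])), (163, array([356, 372])), (164, array([356, 372])), (165, array([356, 371])), (166, array([356, 371])), (167, array([356, 371])), (168, array([358, 371])), (169, array([359, 369])), (170, array([361, 368])), (171, array([355, 356]))]
[(222, array([248, 252])), (223, array([246, 254])), (224, array([245, 255])), (225, array([244, 256])), (226, array([244, 256])), (227, array([243, 257])), (228, array([243, 258])), (229, array([243, 258])), (230, array([243, 259])), (231, array([243, 259])), (232, array([244, 258])), (233, array([244, 256])), (234, array([246, 255])), (235, array([247, 255])), (236, array([248, 254]))]
```

{"method": "jog_arm", "body": {
  "linear": [
    [0, 0, 0.6],
    [0.2, -0.2, 1.6],
    [0.8, -1, 2.6],
    [2, -2.4, 3.2],
    [3.2, -4, 3.2],
    [4.4, -5.6, 3.2],
    [5.6, -7.2, 3.2],
    [6.8, -9, 3.2],
    [8, -10.8, 3.2],
    [9.2, -12.6, 3.2],
    [10.2, -14, 3.2],
    [10.5, -14.4, 3.2]
  ],
  "rot": [
    [0, 0, 0],
    [0, 0, 0.2],
    [0, 0, 0.5],
    [0, 0, 0.8],
    [0, 0, 1.1],
    [0, 0, 1.4],
    [0, 0, 1.7],
    [0, 0, 2],
    [0, 0, 2.3],
    [0, 0, 2.6],
    [0, 0, 2.78],
    [0, 0, 2.78]
  ],
  "fingers": [0.3, 0.6, 1, 1, 1, 1, 1, 1, 1, 1, 1, 1],
  "grip_force": 40
}}

```text
time: 1.3
tool_pos: [0.3779, 0.2298, 0.3303]
ee_rot: [3.141, 0.001, -3.141]
force: [0.6, 1.0, 0.4]
width: -0.0005
gripper_force: 0.0
```

```bash
python3 - <<'E'
from h import *
S=cams.read_camera("scene");T=cams.read_camera("top")
print(bot.get_state())
print(tri(S,(365.5,150.8),T,(248,226.7)),plane(S,(365.5,150.8),.12),plane(T,(248,226.7),.12))
E
```

```text
{'time': 1.4, 'joint_positions': array([ 0.5146272 ,  0.06279092,  1.69235347, -0.00246323,  1.38595925,
       -1.04733946]), 'joint_velocities': array([0.09714434, 0.00317733, 0.00058306, 0.07605383, 0.00808774,
       0.06614939]), 'joint_efforts': array([-2.13472143e+00, -2.81626582e+01, -2.44391298e+01, -4.90317419e-01,
       -1.83772144e-02, -4.08016294e-01]), 'tool_pos': array([0.37996679, 0.22722984, 0.33012317]), 'ee_rot': array([-3.13973958e+00,  1.63351129e-03,  3.13321662e+00]), 'force': array([-0.0338062 ,  0.11067468, -0.55205788]), 'torque': array([-0.00257311,  0.05509994, -0.03265258]), 'gripper_force': 0.0, 'width': 0.00016848611543373784}
(array([0.45696769, 0.17377123, 0.1266712 ]), np.float64(0.002129910953637531)) [0.4516505  0.17665648 0.12      ] [0.45818705 0.17590548 0.12      ]
```

{"method": "jog_arm", "body": {
  "linear": [
    [0, -0.8, 0],
    [0, -2.2, 0],
    [0, -3.8, 0],
    [0, -5.4, 0],
    [0, -7, 0],
    [0, -8.6, 0],
    [0, -10.2, 0],
    [0, -11.8, 0],
    [0, -13.4, 0],
    [0, -15, 0],
    [0, -16.4, 0],
    [0, -17.4, 0]
  ],
  "rot": [
    [0, 0, 0],
    [0, 0, 0],
    [0, 0, 0],
    [0, 0, 0],
    [0, 0, 0],
    [0, 0, 0],
    [0, 0, 0],
    [0, 0, 0],
    [0, 0, 0],
    [0, 0, 0],
    [0, 0, 0],
    [0, 0, 0]
  ],
  "fingers": [1, 1, 1, 1, 1, 1, 1, 1, 1, 1, 1, 1]
}}

```text
time: 2.4
tool_pos: [0.3773, -0.2055, 0.33]
ee_rot: [-3.141, 0.0, 3.14]
force: [1.0, 0.2, -0.7]
width: -0.0001
gripper_force: 0.0
```

```bash
python3 - <<'E'
from h import *
S=cams.read_camera("scene")
s=bot.get_state();print(s['tool_pos'],s['ee_rot'],s['joint_positions'],s['force'])
E
```

```text
[ 0.37772837 -0.20848868  0.32978415] [-3.13781351e+00 -1.13826059e-04  3.13814540e+00] [-0.52868891  0.0434464   1.71403774 -0.00338678  1.38231309 -2.09540661] [ 1.13557962 -1.56813954  0.30433092]
```

{"method": "jog_arm", "body": {
  "linear": [
    [0.2, -1, 0],
    [0.5, -2.2, -0.2],
    [0.5, -2.8, -1],
    [0.5, -2.8, -2],
    [0.5, -2.8, -3],
    [0.5, -2.8, -4],
    [0.5, -2.8, -4.7],
    [0.5, -2.8, -5],
    [0.5, -2.8, -5],
    [0.5, -2.8, -5]
  ],
  "rot": [
    [0, 0, 0],
    [0, 0, 0],
    [0, 0, 0],
    [0, 0, 0],
    [0, 0, 0],
    [0, 0, 0],
    [0, 0, 0],
    [0, 0, 0],
    [0, 0, 0],
    [0, 0, 0]
  ],
  "fingers": [1, 1, 1, 1, 1, 1, 1, 1, 1, 1]
}}

```text
time: 3.28
tool_pos: [0.3905, -0.2731, 0.2056]
ee_rot: [-3.141, 0.001, -3.141]
force: [0.4, -0.1, 0.7]
width: 0.0001
gripper_force: 0.0
```

```bash
python3 - <<'E'
from h import *
S=cams.read_camera("scene");T=cams.read_camera("top")
s=bot.get_state();print(s['tool_pos'],s['ee_rot'],s['force'])
a=cv2.resize(S["image"][130:260,150:300],None,fx=3.2,fy=3.2,interpolation=2)
b=cv2.resize(T["image"][170:280,360:440],None,fx=3.8,fy=3.8,interpolation=2)
W=np.zeros((430,800,3),np.uint8);W[:a.shape[0],:480]=a;W[:b.shape[0],485:485+b.shape[1]]=b
tip=s['tool_pos']-[0,0,.019];print(proj(S,tip),proj(T,tip))
cv2.imwrite("pics/pre.png",W[:,:,::-1])
E
```

```text
[ 0.3907851  -0.27359817  0.20641827] [-3.14006895e+00  2.36467189e-03 -3.14141757e+00] [-0.64508359 -0.2891913   0.20108599]
[197.05458994 184.81258011] [397.52629565 250.28991038]
```

View pics/pre.png

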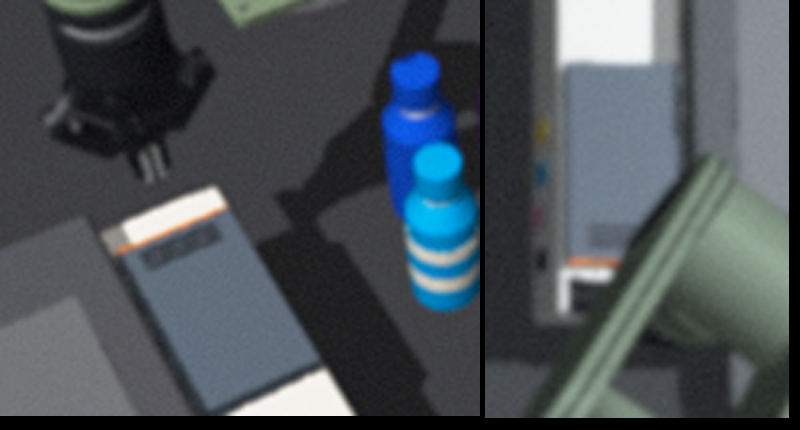

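The picture shows the closed fingertips at scene (197,186), in front of and above the orange edge, as predicted. Next I lower them and push.

{"method": "jog_arm", "body": {
  "linear": [
    [0, -0.1, -0.5],
    [0, -0.2, -1],
    [0, -0.2, -1.35],
    [0, -0.2, -1.5],
    [0.1, -0.2, -1.5],
    [0.4, -0.2, -1.5],
    [0.7, -0.2, -1.5],
    [1.1, -0.2, -1.5],
    [1.5, -0.2, -1.5],
    [2, -0.2, -1.5],
    [2.5, -0.2, -1.5],
    [3, -0.2, -1.5]
  ],
  "rot": [
    [0, 0, 0],
    [0, 0, 0],
    [0, 0, 0],
    [0, 0, 0],
    [0, 0, 0],
    [0, 0, 0],
    [0, 0, 0],
    [0, 0, 0],
    [0, 0, 0],
    [0, 0, 0],
    [0, 0, 0],
    [0, 0, 0]
  ],
  "fingers": [1, 1, 1, 1, 1, 1, 1, 1, 1, 1, 1, 1]
}}

```text
time: 4.38
tool_pos: [0.4663, -0.2784, 0.1676]
ee_rot: [-3.141, -0.0, -3.141]
force: [-2.2, -1.4, 1.8]
width: 0.0004
gripper_force: 1.1
```

{"method": "jog_arm", "body": {
  "linear": [
    [0.4, 0, 0],
    [0.8, 0, 0],
    [1.2, 0, 0],
    [1.6, 0, 0],
    [2, 0, 0],
    [2.4, 0, 0],
    [2.7, 0, 0],
    [2.9, 0, 0],
    [3.05, 0, 0],
    [3.15, 0, 0],
    [3.2, 0, 0],
    [3.2, 0, 0]
  ],
  "rot": [
    [0, 0, 0],
    [0, 0, 0],
    [0, 0, 0],
    [0, 0, 0],
    [0, 0, 0],
    [0, 0, 0],
    [0, 0, 0],
    [0, 0, 0],
    [0, 0, 0],
    [0, 0, 0],
    [0, 0, 0],
    [0, 0, 0]
  ],
  "fingers": [1, 1, 1, 1, 1, 1, 1, 1, 1, 1, 1, 1]
}}

```text
time: 5.38
tool_pos: [0.545, -0.2782, 0.1674]
ee_rot: [3.141, 0.0, 3.141]
force: [-0.8, -0.8, -0.7]
width: -0.0003
gripper_force: 0.3
```

{"method": "jog_arm", "body": {
  "linear": [
    [0.06, 0, 0],
    [0.12, 0, 0],
    [0.18, 0, 0],
    [0.24, 0, 0],
    [0.3, 0, 0],
    [0.36, 0, 0]
  ],
  "rot": [
    [0, 0, 0],
    [0, 0, 0],
    [0, 0, 0],
    [0, 0, 0],
    [0, 0, 0],
    [0, 0, 0]
  ],
  "fingers": [1, 1, 1, 1, 1, 1]
}}

```text
time: 5.88
tool_pos: [0.5539, -0.2782, 0.1675]
ee_rot: [3.141, -0.0, 3.141]
force: [-1.8, -0.1, 0.9]
width: 0.0001
gripper_force: 1.0
```

{"method": "jog_arm", "body": {
  "linear": [
    [0.05, 0, 0],
    [0.1, 0, 0],
    [0.14, 0, 0],
    [0.18, 0, 0],
    [0.2, 0, 0]
  ],
  "rot": [
    [0, 0, 0],
    [0, 0, 0],
    [0, 0, 0],
    [0, 0, 0],
    [0, 0, 0]
  ],
  "fingers": [1, 1, 1, 1, 1]
}}

```text
time: 6.3
tool_pos: [0.5569, -0.2782, 0.1675]
ee_rot: [3.141, -0.005, -3.141]
force: [-8.8, 0.0, 3.3]
width: 0.0001
gripper_force: 4.4
```

{"method": "jog_arm", "body": {
  "linear": [
    [0.04, 0, 0],
    [0.08, 0, 0],
    [0.08, 0, 0]
  ],
  "rot": [
    [0, 0, 0],
    [0, 0, 0],
    [0, 0, 0]
  ],
  "fingers": [1, 1, 1]
}}

```text
time: 6.55
tool_pos: [0.557, -0.2782, 0.1675]
ee_rot: [3.14, -0.009, -3.141]
force: [-12.8, 0.4, 4.9]
width: 0.0004
gripper_force: 6.4
```

The stop is reached: the force rises with no further movement. I back off, go up and travel towards the bottle.

{"method": "jog_arm", "body": {
  "linear": [
    [-0.2, 0, 0],
    [-0.45, 0, 0.1],
    [-0.6, 0, 0.8],
    [-0.6, 0, 2],
    [-0.6, 0, 3.4],
    [-0.6, 0, 4.8],
    [-0.8, 0.3, 6],
    [-1, 1.2, 6.5],
    [-1.2, 2.6, 6.6],
    [-1.4, 4.2, 6.6],
    [-1.6, 5.8, 6.6],
    [-1.8, 7.4, 6.6]
  ],
  "rot": [
    [0, 0, 0],
    [0, 0, 0],
    [0, 0, 0],
    [0, 0, 0],
    [0, 0, 0],
    [0, 0, 0],
    [0, 0, 0],
    [0, 0, 0],
    [0, 0, 0],
    [0, 0, 0],
    [0, 0, 0],
    [0, 0, 0]
  ],
  "fingers": [1, 1, 1, 1, 1, 1, 1, 1, 1, 1, 1, 1]
}}

```text
time: 7.55
tool_pos: [0.5159, -0.0917, 0.3332]
ee_rot: [3.141, 0.003, 3.141]
force: [0.8, 0.2, 0.0]
width: -0.0002
gripper_force: 0.0
```

{"method": "jog_arm", "body": {
  "linear": [
    [-0.2, 1.4, 0],
    [-0.5, 2.8, 0],
    [-0.8, 4.2, 0],
    [-1.1, 5.6, 0],
    [-1.4, 7, 0],
    [-1.7, 8.4, 0],
    [-1.9, 9.6, 0],
    [-2, 10.2, 0],
    [-2, 10.6, 0],
    [-2, 10.6, 0]
  ],
  "rot": [
    [0, 0, 0],
    [0, 0, 0],
    [0, 0, 0],
    [0, 0, 0],
    [0, 0, 0],
    [0, 0, 0],
    [0, 0, 0],
    [0, 0, 0],
    [0, 0, 0],
    [0, 0, 0]
  ],
  "fingers": [1, 1, 1, 1, 1, 1, 1, 1, 1, 1]
}}

```text
time: 8.38
tool_pos: [0.4661, 0.1734, 0.3329]
ee_rot: [3.14, 0.002, -3.139]
force: [-0.7, -0.2, 0.1]
width: 0.0002
gripper_force: 0.0
```

```bash
python3 - <<'E'
from h import *
S=cams.read_camera("scene");T=cams.read_camera("top")
s=bot.get_state();print(s['tool_pos'],s['ee_rot'],s['force'])
for n,c in(("S",S),("T",T)): print(n,blobs(c,(150,90,60),(176,255,255),8)[1])
print("expect port",proj(S,(.4695,-.278,.142)),proj(T,(.4695,-.278,.142)))
print(proj(S,(.455,.176,.12)),proj(T,(.455,.176,.12)),"tip",proj(S,s['tool_pos']-[0,0,.019]))
a=cv2.resize(S["image"][90:350,100:420],None,fx=2.5,fy=2.5,interpolation=2)[:600]
cv2.imwrite("pics/open.png",a[:,:,::-1]); 
E
```

```text
[0.46619717 0.17134894 0.33267902] [-3.14144555e+00  8.80381272e-04 -3.14156325e+00] [ 0.38022737 -0.27250864  0.14500151]
S [([364.4, 159.1], [356, 146, 17, 25, 337]), ([362.9, 174.1], [355, 170, 17, 8, 69]), ([361.8, 181.7], [354, 177, 17, 9, 86]), ([211.9, 218.9], [207, 215, 11, 9, 82])]
T [([395.1, 224.3], [391, 221, 9, 8, 55]), ([253.2, 229.2], [247, 222, 14, 16, 159])]
expect port [211.72993181 219.62173369] [395.51749682 225.23667687]
[365.98444582 151.66688113] [247.91769503 227.72139576] tip [373.04885806  99.41009693]
```

View pics/open.png

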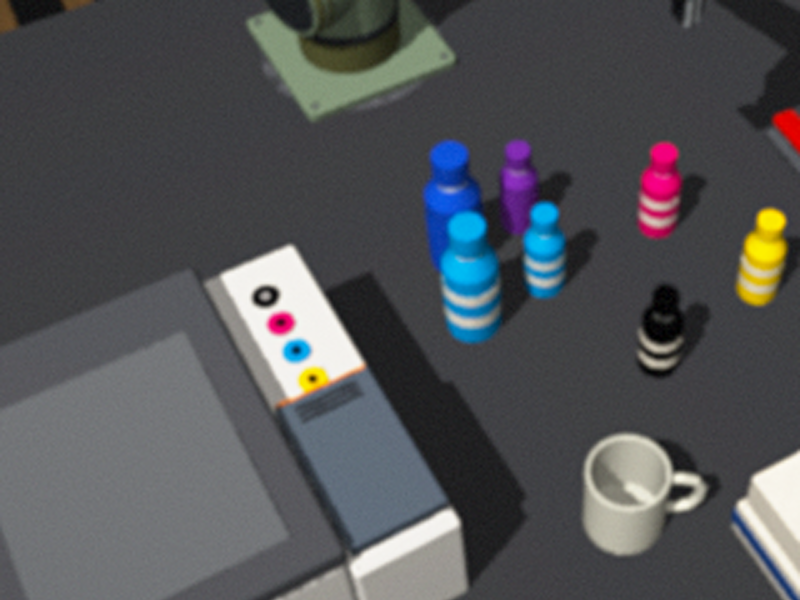

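The cover is fully open and all four ports are visible, with magenta second from the near end at scene (212,219), within 1 px of the prediction. The magenta cap is at scene (365.5,151). I now descend above the cap.

{"method": "jog_arm", "body": {
  "linear": [
    [-0.2, 0.1, -0.4],
    [-0.45, 0.2, -1.2],
    [-0.45, 0.2, -2.2],
    [-0.45, 0.2, -3.2],
    [-0.45, 0.2, -4.2],
    [-0.45, 0.2, -5],
    [-0.45, 0.2, -5.5],
    [-0.45, 0.2, -5.5],
    [-0.45, 0.2, -5.5]
  ],
  "rot": [
    [0, 0, 0],
    [0, 0, 0],
    [0, 0, 0],
    [0, 0, 0],
    [0, 0, 0],
    [0, 0, 0],
    [0, 0, 0],
    [0, 0, 0],
    [0, 0, 0]
  ],
  "fingers": [1, 1, 1, 1, 1, 1, 1, 1, 1]
}}

```text
time: 9.23
tool_pos: [0.4549, 0.1756, 0.1949]
ee_rot: [-3.141, -0.001, 3.14]
force: [0.6, -0.2, 0.4]
width: 0.0003
gripper_force: 0.0
```

```bash
python3 - <<'E'
from h import *
S=cams.read_camera("scene")
s=bot.get_state();print(s['tool_pos'],s['ee_rot'],"tip",proj(S,s['tool_pos']-[0,0,.019]))
a=cv2.resize(S["image"][70:200,300:440],None,fx=4,fy=4,interpolation=2)
cv2.imwrite("pics/cap.png",a[:,:,::-1]); 
E
```

```text
[0.45542317 0.17598782 0.19577339] [3.14121934e+00 1.24113548e-03 3.13998785e+00] tip [367.69784708 136.80171963]
```

View pics/cap.png

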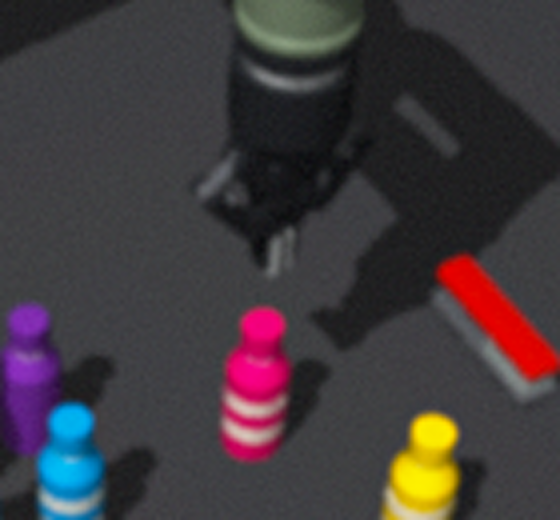

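The fingertips are centred above the magenta cap: tip at about scene (368,138), cap at (366,151). I descend the last 30 mm and hold.

{"method": "jog_arm", "body": {
  "linear": [
    [0, 0, -0.4],
    [0, 0, -0.8],
    [0, 0, -1.1],
    [0, 0, -1.2],
    [0, 0, -1.2],
    [0, 0, -1.2],
    [0, 0, -1.2],
    [0, 0, -1.2],
    [0, 0, -1.2],
    [0, 0, -1.2],
    [0, 0, -1.2],
    [0, 0, -1.2]
  ],
  "rot": [
    [0, 0, 0],
    [0, 0, 0],
    [0, 0, 0],
    [0, 0, 0],
    [0, 0, 0],
    [0, 0, 0],
    [0, 0, 0],
    [0, 0, 0],
    [0, 0, 0],
    [0, 0, 0],
    [0, 0, 0],
    [0, 0, 0]
  ],
  "fingers": [1, 1, 1, 1, 1, 1, 1, 1, 1, 1, 1, 1]
}}

```text
time: 10.28
tool_pos: [0.4546, 0.1767, 0.1651]
ee_rot: [3.141, 0.0, 3.141]
force: [0.4, -0.1, 0.2]
width: 0.0003
gripper_force: 0.0
```

{"method": "jog_arm", "body": {
  "linear": [
    [0, 0, 0],
    [0, 0, 0],
    [0, 0, 0],
    [0, 0, 0],
    [0, 0, 0],
    [0, 0, 0],
    [0, 0, 0],
    [0, 0, 0],
    [0, 0, 0],
    [0, 0, 0],
    [0, 0, 0],
    [0, 0, 0]
  ],
  "rot": [
    [0, 0, 0],
    [0, 0, 0],
    [0, 0, 0],
    [0, 0, 0],
    [0, 0, 0],
    [0, 0, 0],
    [0, 0, 0],
    [0, 0, 0],
    [0, 0, 0],
    [0, 0, 0],
    [0, 0, 0],
    [0, 0, 0]
  ],
  "fingers": [1, 1, 1, 1, 1, 1, 1, 1, 1, 1, 1, 1]
}}

```text
time: 11.28
tool_pos: [0.4546, 0.1767, 0.165]
ee_rot: [3.141, 0.0, 3.141]
force: [0.9, -0.4, 0.1]
width: 0.0
gripper_force: 0.0
```

{"method": "jog_arm", "body": {
  "linear": [
    [0, 0, 0],
    [0, 0, 0],
    [0, 0, 0],
    [0, 0, 0],
    [0, 0, 0],
    [0, 0, 0],
    [0, 0, 1],
    [0, 0, 2.4],
    [0, 0, 4],
    [0, -0.2, 5.4],
    [0, -0.8, 6.4],
    [0, -1.8, 6.7]
  ],
  "rot": [
    [0, 0, 0],
    [0, 0, 0],
    [0, 0, 0],
    [0, 0, 0],
    [0, 0, 0],
    [0, 0, 0],
    [0, 0, 0],
    [0, 0, 0],
    [0, 0, 0],
    [0, 0, 0],
    [0, 0, 0],
    [0, 0, 0]
  ],
  "fingers": [1, 1, 1, 1, 1, 1, 1, 1, 1, 1, 1, 1]
}}

```text
time: 12.28
tool_pos: [0.4563, 0.1329, 0.3373]
ee_rot: [3.138, 0.009, -3.139]
force: [-0.2, -1.0, 0.5]
width: -0.0005
gripper_force: 0.0
```

{"method": "jog_arm", "body": {
  "linear": [
    [0, -1.4, 0],
    [0.1, -2.8, 0],
    [0.2, -4.2, 0],
    [0.3, -5.6, 0],
    [0.4, -7, 0],
    [0.5, -8.4, 0],
    [0.6, -9.8, 0],
    [0.6, -11.2, 0],
    [0.6, -12.6, 0],
    [0.6, -13.8, 0],
    [0.6, -14.6, 0],
    [0.6, -15, 0]
  ],
  "rot": [
    [0, 0, 0],
    [0, 0, 0],
    [0, 0, 0],
    [0, 0, 0],
    [0, 0, 0],
    [0, 0, 0],
    [0, 0, 0],
    [0, 0, 0],
    [0, 0, 0],
    [0, 0, 0],
    [0, 0, 0],
    [0, 0, 0]
  ],
  "fingers": [1, 1, 1, 1, 1, 1, 1, 1, 1, 1, 1, 1]
}}

```text
time: 13.28
tool_pos: [0.4693, -0.2458, 0.3321]
ee_rot: [-3.141, -0.001, 3.139]
force: [0.3, 0.1, -0.6]
width: 0.0002
gripper_force: 0.0
```

```bash
python3 - <<'E'
from h import *
S=cams.read_camera("scene");S=cams.read_camera("scene")
s=bot.get_state();print(s['tool_pos'],s['ee_rot'])
E
```

```text
[ 0.46947327 -0.24434565  0.33211282] [ 3.14100857e+00 -6.07390538e-04  3.13921704e+00]
```

{"method": "jog_arm", "body": {
  "linear": [
    [0, -0.6, 0],
    [0, -1.2, -0.3],
    [0, -1.34, -1.2],
    [0, -1.34, -2.2],
    [0, -1.34, -3.2],
    [0, -1.34, -4.2],
    [0, -1.34, -5],
    [0, -1.34, -5.5],
    [0, -1.34, -5.75],
    [0, -1.34, -5.8],
    [0, -1.34, -5.8]
  ],
  "rot": [
    [0, 0, 0],
    [0, 0, 0],
    [0, 0, 0],
    [0, 0, 0],
    [0, 0, 0],
    [0, 0, 0],
    [0, 0, 0],
    [0, 0, 0],
    [0, 0, 0],
    [0, 0, 0],
    [0, 0, 0]
  ],
  "fingers": [1, 1, 1, 1, 1, 1, 1, 1, 1, 1, 1]
}}

```text
time: 14.3
tool_pos: [0.4698, -0.2769, 0.1875]
ee_rot: [3.142, 0.0, -3.141]
force: [-0.8, -0.0, 0.0]
width: -0.0001
gripper_force: 0.0
```

```bash
python3 - <<'E'
from h import *
S=cams.read_camera("scene")
s=bot.get_state();print(s['tool_pos'],s['ee_rot'],s['force'],"tip",proj(S,s['tool_pos']-[0,0,.019]),proj(S,(.47,-.278,.142)))
a=cv2.resize(S["image"][120:270,140:400],None,fx=3,fy=3,interpolation=2)
cv2.imwrite("pics/port.png",a[:,:,::-1]); 
E
```

```text
[ 0.47012069 -0.27707357  0.18819368] [-3.14092848e+00  1.18096017e-03 -3.14145511e+00] [ 0.66321934 -0.15830844  0.19207567] tip [210.27224467 212.84742127] [211.81430371 219.76815254]
```

View pics/port.png

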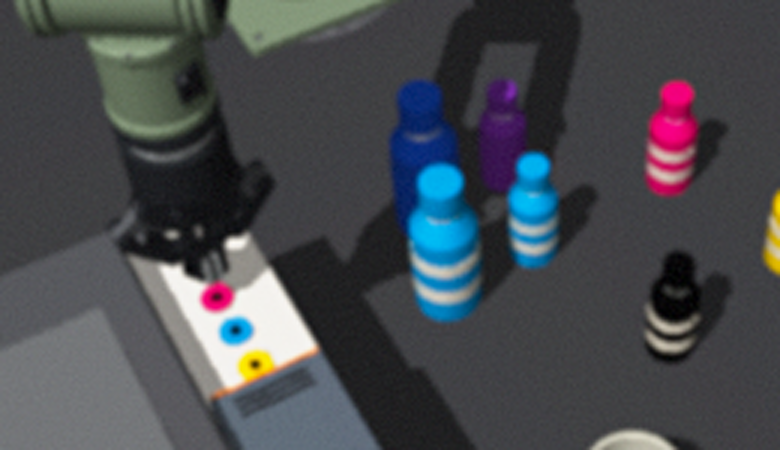

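The closed fingertips, tip at about scene (210,212), point straight down at the magenta port at (212,219) without touching it. The bottles are unmoved and the cover is still open. I hold for about two seconds, then hand in.

{"method": "jog_arm", "body": {
  "linear": [
    [0, 0, 0],
    [0, 0, 0],
    [0, 0, 0],
    [0, 0, 0],
    [0, 0, 0],
    [0, 0, 0],
    [0, 0, 0],
    [0, 0, 0],
    [0, 0, 0],
    [0, 0, 0],
    [0, 0, 0],
    [0, 0, 0]
  ],
  "rot": [
    [0, 0, 0],
    [0, 0, 0],
    [0, 0, 0],
    [0, 0, 0],
    [0, 0, 0],
    [0, 0, 0],
    [0, 0, 0],
    [0, 0, 0],
    [0, 0, 0],
    [0, 0, 0],
    [0, 0, 0],
    [0, 0, 0]
  ],
  "fingers": [1, 1, 1, 1, 1, 1, 1, 1, 1, 1, 1, 1]
}}

```text
time: 15.35
tool_pos: [0.4696, -0.2769, 0.1875]
ee_rot: [3.141, -0.0, 3.141]
force: [-0.3, 0.3, -1.6]
width: -0.0
gripper_force: 0.0
```

{"method": "jog_arm", "body": {
  "linear": [
    [0, 0, 0],
    [0, 0, 0],
    [0, 0, 0],
    [0, 0, 0],
    [0, 0, 0],
    [0, 0, 0],
    [0, 0, 0],
    [0, 0, 0],
    [0, 0, 0],
    [0, 0, 0],
    [0, 0, 0],
    [0, 0, 0]
  ],
  "rot": [
    [0, 0, 0],
    [0, 0, 0],
    [0, 0, 0],
    [0, 0, 0],
    [0, 0, 0],
    [0, 0, 0],
    [0, 0, 0],
    [0, 0, 0],
    [0, 0, 0],
    [0, 0, 0],
    [0, 0, 0],
    [0, 0, 0]
  ],
  "fingers": [1, 1, 1, 1, 1, 1, 1, 1, 1, 1, 1, 1]
}}

```text
time: 16.35
tool_pos: [0.4696, -0.2769, 0.1875]
ee_rot: [3.142, -0.0, 3.141]
force: [-0.1, -0.1, -0.2]
width: 0.0003
gripper_force: 0.0
```

```bash
python3 -c "
from station import bot
print(bot.get_state()['tool_pos']);print(bot.job_done())"
```

```text
[ 0.46958246 -0.27685525  0.1875274 ]
the job is handed in; nothing more can be done
None
```

The job is handed in at about 16 s: the cover was pushed open to its stop, the magenta cap was pointed at for about 2 s from about 26 mm above, and the arm finished still pointing at the magenta port from about 26 mm above, with no contact seen except on the cover.

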